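# Lock the packing turntable with its bolt

### The arm

A 6-joint arm with a two-finger parallel gripper is mounted at the origin on the work surface. World frame = base frame: x ahead of the robot, y to its left, z up, the work surface at z = 0. Lengths are in m, angles in rad, forces in N, time in s.
With the tool pointing down it reaches from about 0.225 to 0.875 m from the base axis. Payload 3.4 kg.
Tool frame: the origin (TCP) lies at the very end of the fingers, on their centre line; the grasp point (between the pads) lies 19 mm behind it; z points along the fingers, y is the line along which they close (so a half turn about z gives the same grasp; the last joint's range is limited). The gripper opens to 85 mm and grips with 20 to 120 N. Pads are 22 mm wide; open, the fingers measure 114 mm over their backs; the gripper's body (76 mm by 85 mm) begins 54 mm behind the grasp point. The pads swing forward as they close: fully open they stand 13 mm farther back than shut.
Start: joints at [1.161, 0.276, 1.505, -0, 1.361, -0.121], TCP at [0.164, 0.551, 0.231] pointing down, gripper open.
Joint ranges: [-2.89, 2.89], [-0.75, 2.08], [0.22, 2.7], [-1.18, 4.32], [0.11, 2.71], [-2.7, 2.7]. Speed limits (rad/s): [2.57, 2.57, 3.14, 3.14, 3.14, 3.14].

### API

Orientations are given as a unit quaternion [w, x, y, z].
In Python, from rig import get_state, optics, sign_off gives the robot as it stands.
- The arm moves only by the tool send_rows, never from a script. Its argument "increments" is a list of rows, each an object with "gripper": the gripper's target within -1 to 1 (shut at 1, half-way at 0, fully open at -1); "linear": the shift along the world's x, y, z in m, a list of three; "delta_rot": the turn, a rotation vector about the world's x, y, z in rad, a list of three. In form: [{"gripper": gripper, "linear": [dx, dy, dz], "delta_rot": [rx, ry, rz]}, ...]. A call has 1 to 8 rows; each row is the pose to reach, as a shift and turn from the pose commanded when the call began; what a row does not reach only later rows make up. A row lasts 1/10 s, in which the tool goes at most 50 mm and 8.59 degrees, less where a joint would pass 70% of its speed; a pose out of reach is approached as far as the arm can. A call with a gripper value outside its range is refused whole. The fingers move at their own pace and stop on an object; "newtons" is the grip in N (left out, the last holds). Time passes only in rows, so rows that repeat a pose let the fingers close. It gives the time, the measured TCP pose, the force, the opening and the grip force at its end, in the units of the state.
- get_state(): the state, without advancing time (a new reading comes with each control period).
- optics.get_image(name): name is "scene" or "top"; returns a dict with "pixels" (420x560x3 uint8, blue, green, red), "K" (3x3 intrinsics, pixels), "rvec" (rotation vector, rad) and "tvec" (3), from world to camera coordinates, as OpenCV has them. Camera axes: x right, y down, z forward; pixel columns grow to the right and rows downward; lengths in m; the calibration is good to about 2 mm. A picture is of the moment at which its call begins. There is no depth.
- sign_off(): hands the job in; it is judged then, once.
The state is a dict: "clock": time; "qpos": joint angles; "qd": joint speeds; "effort": joint torques, N m; "position": TCP position; "ee_rot": TCP orientation; "contact_force": force on the tool from outside, world axes, zero at the start; "moment": the same for the moment, N m; "width": finger opening in m; "gripper_force": force on a finger pad.
Only numpy, scipy, OpenCV 4.12 (cv2) and the standard library are available. Lean on these libraries where they do the work, as an engineer would, in place of code of your own. Each camera call takes 0.05 s, during which the arm holds its last target. There are 200 camera calls.

### The job

The carton on the packing turntable is about to be taped, so lock the turntable: turn its deck, which has a black finger knob to push it round by, until the slot in the steel ring lines up with the bolt, then push the bolt by its red tab until it is fully home through the slot. It is all done by pushing: pick nothing up, let the carton ride along where it sits on the deck, and leave the other things on the bench where they are.

Things in the scene. Friction and masses are not known exactly. Their poses are not given: they have to be found in the camera images.
- turntable: Bench turntable for packing, fixed to the bench: blue base plate 250 x 250 x 8 mm with a 70 mm wide tongue that carries the bolt. Origin on the turning axis, on the bench surface; z up; its +y points from the axis along the tongue to the bolt, which slides on the line x = 0. The deck with its steel ring turns above it.
- deck: The part that turns on the turntable's axis, endlessly both ways: a flat steel ring (radii 98 and 135 mm, 30 to 40 mm above the bench) with one slot at the deck's own +y, and above it a round plywood deck, radius 112 mm, top at 56 mm (58 mm on the black rubber mat, radius 78 mm). About 2 N at the knob turns it; it stays where it is left. Origin as the turntable's.
- slot (a point): The slot in the steel ring, 17 mm wide, cut right through the ring from its outer to its inner edge, between two yellow-painted cheeks (each 16 mm wide); a yellow mark on the deck's top points at it. The point is the middle of its mouth at the ring's outer edge, 135 mm from the turning axis and 35 mm above the bench.
- knob (a point): Black upright finger knob on the deck, 22 mm diameter and 38 mm tall, its foot on the deck's top. The point is the centre of its top, 94 mm above the bench, 95 mm from the turning axis, exactly opposite the slot.
- bolt_line (a point): Fixed point on the bolt's line where the ring's outer edge passes it: 135 mm from the turning axis along the turntable's +y, 35 mm above the bench. The slot is lined up when slot lies here.
- bolt (a joint): Bolt travel in m: 0 = drawn, nose 10 mm short of the ring; 0.055 = fully home on its stop, through the slot. Starts up to 8 mm in. Steel rod, 12 mm diameter, axis 35 mm above the bench, nose tapered to 5 mm; about 2 N slides it and it stays where left. The ring stops it unless the slot is lined up (the taper takes up the last few mm); once through, it locks the deck.
- bolt_tab (a point): Red upright tab at the bolt's outer end, to push on its outer face towards the axis (turntable's -y): 24 mm wide across the bolt, 8 mm thick along it, 29 to 71 mm above the bench. The point is the middle of its top, 260 mm from the axis when drawn, 205 mm when home. Between it and the ring the bolt runs under two steel straps, 48 mm high, 149 to 191 mm from the axis.
- carton: Small loose cardboard carton, 84 x 60 x 40 mm, lying on the rubber mat near the middle of the deck and turning with it; origin at the centre of its underside (58 mm above the bench).
- tape_roll: Clear tan roll of packing tape lying flat on the bench beside the bolt, 100 mm diameter, 48 mm high; origin at the centre of its underside.
- cutter: Yellow box cutter lying on the bench on the other side of the bolt, 26 mm wide, 150 mm long along its y (from -60 to +90 mm), 16 mm high; origin under the middle of its handle.
- small_box: Closed cardboard box 110 x 80 x 60 mm on the bench; origin at the centre of its underside.
- brown_tape: Roll of brown packing tape lying flat on the bench, 100 mm diameter, 48 mm high; origin at the centre of its underside.
- clampack: Clear-lidded black plastic pack 136 x 106 x 46 mm on the bench; origin at the centre of its underside.
- mug: Blue mug, 82 mm diameter, 95 mm high, on the bench; origin at the centre of its underside.
Not all that is in view belongs to the job. Leave any green or orange look-alike of the carton alone.

How it is judged:
On the way, in this order (a step that is already met when the one before it is completed fails the run):
1. the slot is turned in line with the bolt while the bolt is still drawn back (horizontal distance between slot and bolt_line below 0.008 m and value of joint bolt below 0.018 m), for 0.1 s.
2. the bolt is pushed fully home through the slot (value of joint bolt above 0.05 m), for 0.2 s.
At the end, for the whole second after the job is handed in: The bolt is home to within 5 mm of its stop, through the slot (slot mouth within 5 mm of the bolt's line), and the carton still lies flat and at rest on the deck, its centre within 30 mm of the turning axis (value of joint bolt above 0.05 m and horizontal distance between slot and bolt_line below 0.005 m and horizontal distance between carton and turntable below 0.03 m and angle between carton's own z axis and vertical below 0.1 rad and height (world z) of carton below 0.064 m and linear speed of carton below 0.02 m/s); the robot touches nothing.
It fails at once if the carton is lifted more than 12 mm, tipped, or shifted more than 30 mm from the turning axis (height (world z) of carton above 0.07 m or angle between carton's own z axis and vertical above 0.3 rad or horizontal distance between carton and turntable above 0.03 m).
It fails at once if another thing on the bench is moved more than 20 mm (distance of any of tape_roll, cutter, small_box, brown_tape, clampack, mug from where it was at the start of the episode above 0.02 m).
It also fails if it takes over 61 s, if anything falls off the work surface, if the arm or the gripper's body presses on something with over 40 N, if the wrist force passes 120 N, or if a joint passes its speed limit or range.

## Working session

There is one attempt and no reset: what is moved stays moved. The work goes in short steps, Python scripts to look and compute and a tool call to move; the robot and the scene stay as the last step left them, time stands still between calls to the robot, and variables do not carry over. Pictures are saved under pics/ and viewed, at most 10 in all, crops included, and the job is handed in when it is done.

Besides the shell and the picture viewer there is one more tool, called after "Call:" as name([rows], argument=value, ...), one row to a line, values as JSON. send_rows: Moves the arm, as the interface text tells. Its arguments: {"type":"object","properties":{"increments":{"type":"array"},"newtons":{"type":"number"}},"required":["increments"]}

```bash
mkdir -p pics; cat > h.py <<'E'
import cv2, numpy as np
from rig import get_state, optics, sign_off
def shot(n):
    d=optics.get_image(n); return d
def ray(d,uv,z):
    R,_=cv2.Rodrigues(np.array(d["rvec"],float)); t=np.array(d["tvec"],float).ravel()
    p=np.linalg.inv(np.array(d["K"]))@np.array([uv[0],uv[1],1.0]); v=R.T@p; c=-R.T@t
    return c+v*(z-c[2])/v[2]
def proj(d,P):
    return cv2.projectPoints(np.array(P,float).reshape(-1,3),np.array(d["rvec"],float),np.array(d["tvec"],float),np.array(d["K"],float),None)[0].reshape(-1,2)
def tri(ds,uvs):
    A=np.zeros((3,3));b=np.zeros(3)
    for d,uv in zip(ds,uvs):
        a=ray(d,uv,0);c=ray(d,uv,.3);v=(c-a)/np.linalg.norm(c-a);M=np.eye(3)-np.outer(v,v);A+=M;b+=M@a
    return np.linalg.solve(A,b)
def blobs(img,lo,hi,mn=30):
    m=cv2.inRange(cv2.cvtColor(img,cv2.COLOR_BGR2HSV),np.array(lo),np.array(hi))
    n,l,s,c=cv2.connectedComponentsWithStats(m)
    return [(s[i,4],c[i].round(1).tolist(),s[i,:4].tolist()) for i in range(1,n) if s[i,4]>=mn]
E
python3 - <<'E'
from h import *
for n in("scene","top"):
    d=shot(n); cv2.imwrite(f"pics/{n}0.png",d["pixels"]); 
    print(n,"yel",blobs(d["pixels"],(20,120,100),(35,255,255)),"red",blobs(d["pixels"],(0,150,80),(6,255,255)),blobs(d["pixels"],(172,150,80),(180,255,255)))
print(get_state())
E
```

```text
scene yel [(np.int32(190), [340.2, 203.9], [325, 200, 33, 9]), (np.int32(73), [244.8, 217.0], [237, 213, 18, 9]), (np.int32(818), [496.7, 395.0], [453, 389, 90, 13])] red [(np.int32(822), [545.0, 233.5], [519, 220, 41, 33]), (np.int32(325), [467.2, 306.5], [457, 292, 27, 24]), (np.int32(1191), [453.8, 331.1], [433, 296, 43, 71]), (np.int32(2236), [99.8, 340.3], [68, 301, 62, 75]), (np.int32(147), [496.0, 346.5], [489, 330, 14, 32])] []
top yel [(np.int32(82), [143.3, 59.1], [137, 53, 15, 13]), (np.int32(36), [199.9, 183.6], [198, 172, 8, 22]), (np.int32(122), [403.2, 207.1], [397, 192, 15, 32]), (np.int32(122), [309.6, 218.6], [301, 210, 18, 16]), (np.int32(100), [279.8, 228.3], [269, 219, 24, 19]), (np.int32(261), [204.9, 256.6], [187, 249, 36, 16])] red [(np.int32(65), [157.2, 68.8], [155, 47, 6, 46]), (np.int32(76), [400.8, 84.4], [400, 60, 5, 46]), (np.int32(39), [136.6, 81.6], [135, 68, 4, 27]), (np.int32(2045), [17.1, 165.2], [0, 134, 39, 63])] []
{'clock': 0.1, 'qpos': array([ 1.16097088e+00,  2.76519917e-01,  1.50605037e+00, -1.93914033e-05,
        1.36069260e+00, -1.20978919e-01]), 'qd': array([-2.24726904e-03,  9.53147237e-04, -3.26438792e-03,  7.37600486e-05,
        1.50386457e-03, -1.12965684e-03]), 'effort': array([ 2.06257835e-03, -4.17701554e+01, -2.46404082e+01, -1.23190157e-04,
        5.82029883e-03, -7.05692997e-06]), 'position': array([0.1635897 , 0.55072507, 0.23051549]), 'ee_rot': array([-2.09901004e-04,  1.43919663e-01,  9.89589022e-01, -8.08366992e-04]), 'contact_force': array([-0.16832645,  0.0347125 ,  0.30048055]), 'moment': array([ 0.03020456, -0.0235741 ,  0.07744841]), 'gripper_force': 0.0, 'width': 0.08539963064466363}
```

View pics/scene0.png

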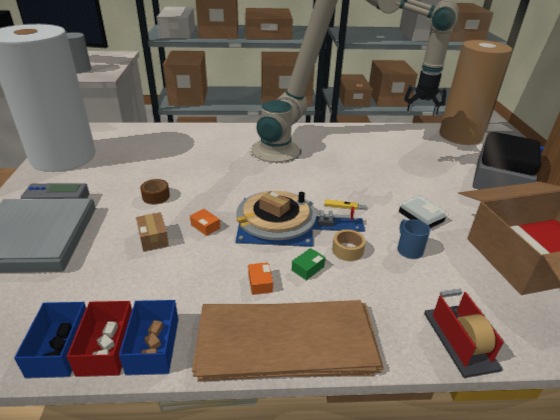

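View pics/top0.png

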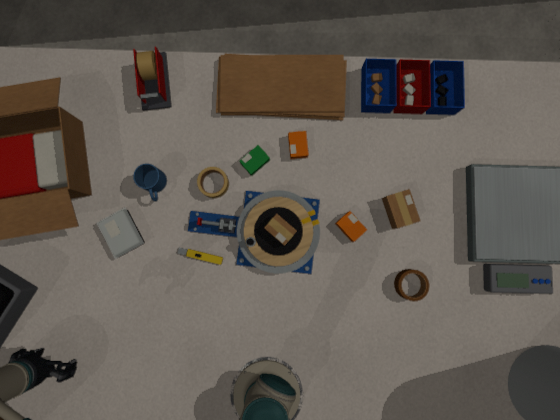

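Top view: turntable centre is near (279,231), the bolt tab near (198,214) to the left, the slot mark near (312,217) to the right, and the black knob near (250,242). The carton is at (279,231) on the black mat. The green (255,160) and orange (298,145), (350,226) boxes lie on the bench, so they are look-alikes. I'll confirm this in a crop and measure.

```bash
python3 - <<'E'
from h import *
T=shot("top");S=shot("scene")
a=cv2.resize(T["pixels"][175:285,175:335],None,fx=5,fy=5,interpolation=cv2.INTER_CUBIC)
cv2.imwrite("pics/topc.png",a)
b=cv2.resize(S["pixels"][180:260,220:380],None,fx=5,fy=5,interpolation=cv2.INTER_CUBIC)
cv2.imwrite("pics/scc.png",b)
for z in(0,.058): print("mm/px",[np.round(ray(T,p,z),4).tolist() for p in((279,231),(280,231),(198,214),(312,217))])
# mat: dark
for n,d,box in(("top",T,(235,185,325,280)),("scene",S,(235,185,325,245))):
    x0,y0,x1,y1=box; g=d["pixels"][y0:y1,x0:x1]; h=cv2.cvtColor(g,cv2.COLOR_BGR2HSV)
    m=cv2.inRange(g,(0,0,0),(55,55,55)); cs,_=cv2.findContours(m,cv2.RETR_EXTERNAL,cv2.CHAIN_APPROX_NONE)
    for c in cs:
        if len(c)>12:
            w=np.array([ray(d,(p[0]+x0,p[1]+y0),.058)[:2] for p in c[:,0]])
            cc,r=cv2.minEnclosingCircle((w).astype(np.float32)); A=np.c_[2*w,np.ones(len(w))]; s=np.linalg.lstsq(A,(w**2).sum(1),rcond=None)[0]
            print(n,"dark",cv2.contourArea(c),c[:,0].mean(0)+[x0,y0],"encl",np.round(cc,4),round(r,4),"fit",s[:2].round(4),np.sqrt(s[2]+s[:2]@s[:2]).round(4))
    x0,y0,x1,y1=(180,195,240,240) if n=="top" else (310,190,370,235)
    print(n,"red",[(q[0],[q[1][0]+x0,q[1][1]+y0],q[2]) for q in blobs(d["pixels"][y0:y1,x0:x1],(0,120,60),(8,255,255),5)+blobs(d["pixels"][y0:y1,x0:x1],(170,120,60),(180,255,255),5)])
E
```

```text
mm/px [[0.5229, -0.0268, 0.0], [0.523, -0.0301, 0.0], [0.5723, 0.2465, 0.0], [0.5729, -0.1362, 0.0]]
mm/px [[0.5203, -0.0263, 0.058], [0.5204, -0.0295, 0.058], [0.5676, 0.2352, 0.058], [0.5681, -0.1311, 0.058]]
top dark 31.5 [249.73684211 241.57894737] encl [0.4842 0.0664] 0.0118 fit [0.4844 0.0662] 0.0103
top dark 0.0 [235.  231.5] encl [0.5148 0.1143] 0.0145 fit [ 0.5203 -0.0273] 0.1419
top dark 10.5 [235.64705882 219.76470588] encl [0.5516 0.1141] 0.013 fit [0.5525 0.115 ] 0.0084
top dark 1745.5 [277.78195489 230.77443609] encl [ 0.5212 -0.0225] 0.0772 fit [ 0.5213 -0.0225] 0.0754
top red [(np.int32(14), [198.6, 220.6], [18, 23, 3, 7])]
scene dark 15.0 [321.     223.1875] encl [0.6104 0.1179] 0.0121 fit [0.6102 0.1169] 0.0095
scene dark 369.0 [275.96610169 212.        ] encl [ 0.5212 -0.0238] 0.0762 fit [ 0.5222 -0.0235] 0.0654
scene dark 38.0 [301. 197.] encl [0.4568 0.0673] 0.0321 fit [0.4568 0.0672] 0.0221
scene red [(np.int32(27), [351.9, 212.0], [41, 17, 3, 12])]
```

View pics/topc.png

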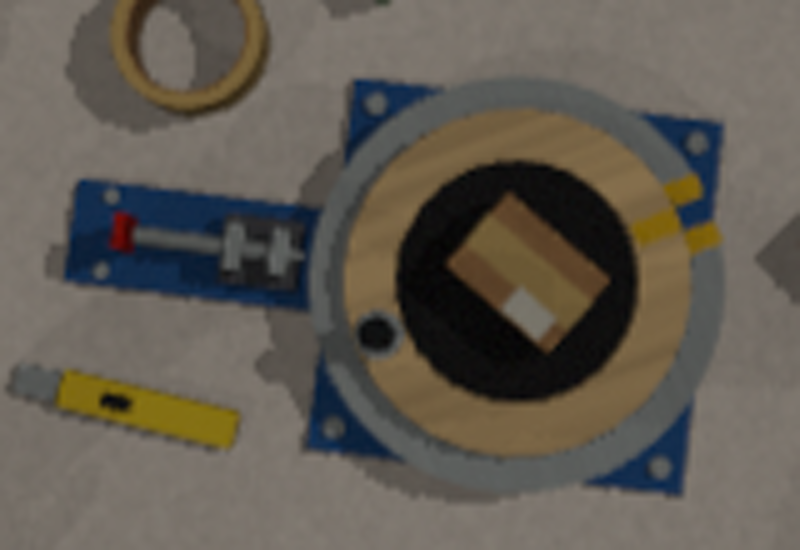

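View pics/scc.png

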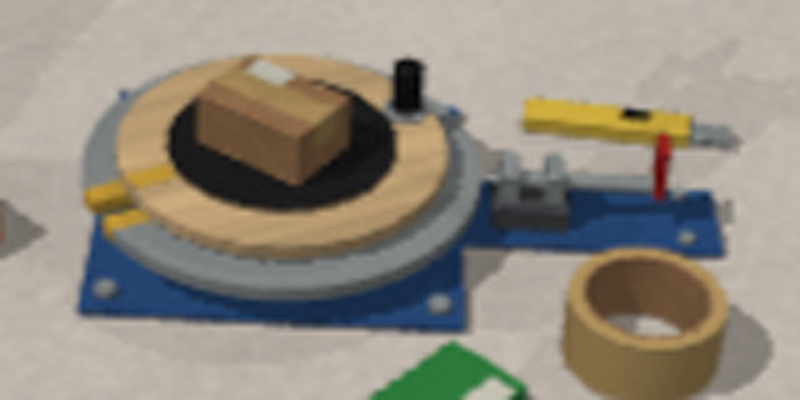

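The top crop shows the brown, labelled carton on the mat (crop 528,272), the yellow cheeks at (684,190) and (703,238), the knob at (377,333), the red tab at (123,233), and the cutter and tape roll on either side of the bolt. The base plate corners are at (355,80), (722,125), (683,495) and (308,450). The scene crop shows the knob top at (408,66) and the tab top at (663,138).

```bash
cat >> h.py <<'E'
def ct(x,y): return (175+(x+.5)/5-.5,175+(y+.5)/5-.5)
def cs(x,y): return (220+(x+.5)/5-.5,180+(y+.5)/5-.5)
E
python3 - <<'E'
from h import *
T=shot("top");S=shot("scene")
C=[ray(T,ct(*p),.008)[:2] for p in((355,80),(722,125),(683,495),(308,450))]
print("corners",np.round(C,4).tolist(),np.mean(C,0).round(4),[np.linalg.norm(C[i]-C[i-1]).round(3) for i in range(4)])
e=((C[0]-C[1])+(C[3]-C[2]));print("yaw of +y axis deg",np.degrees(np.arctan2(e[1],e[0])))
t1=[ray(T,ct(*p),.008)[:2] for p in((80,180),(66,278))];m=(t1[0]+t1[1])/2;c=np.array([.5212,-.0225])
for c in(c,np.mean(C,0)): print("tongue dir",np.degrees(np.arctan2(*(m-c)[::-1])),np.linalg.norm(m-c))
print("knob tri",tri([T,S],[ct(377,333),cs(408,67)]),ray(T,ct(377,333),.094))
print("tab tri",tri([T,S],[ct(123,230),cs(663,138)]),ray(T,ct(121,233),.071),ray(S,cs(663,138),.071))
print("cheeks",[ray(T,ct(*p),.04) for p in((684,190),(703,238),(713,208))])
for p in((528,272),(510,190),(610,278),(548,354),(446,264)): print("carton",ray(T,ct(*p),.098))
for p in((190,55),(20,380),(238,412),(232,447)): print("roll/cutter",ray(T,ct(*p),.03))
c=np.array([.5212,-.0225]);k=ray(T,ct(377,333),.094)[:2]-c;print(np.linalg.norm(k),np.degrees(np.arctan2(k[1],k[0])))
E
```

```text
corners [[0.6549, 0.089], [0.6313, -0.1579], [0.3857, -0.1363], [0.4081, 0.1111]] [ 0.52   -0.0235] [np.float64(0.248), np.float64(0.248), np.float64(0.247), np.float64(0.248)]
yaw of +y axis deg 84.68129673403581
tongue dir 84.52413460150379 0.29698323393659515
tongue dir 84.31285848640827 0.2981028570866725
knob tri [0.48463075 0.06320814 0.09263209] [0.48459554 0.06299826 0.094     ]
tab tri [0.54554718 0.22811188 0.074329  ] [0.54368556 0.22900769 0.071     ] [0.5407147  0.23039937 0.071     ]
cheeks [array([ 0.58391198, -0.13045286,  0.04      ]), array([ 0.55292202, -0.14337925,  0.04      ]), array([ 0.57266926, -0.14955581,  0.04      ])]
carton [ 0.52479033 -0.02955442  0.098     ]
carton [ 0.57551938 -0.01698676  0.098     ]
carton [ 0.522485 -0.080487  0.098   ]
carton [ 0.47453668 -0.04324751  0.098     ]
carton [0.52833672 0.02143797 0.098     ]
roll/cutter [0.66534487 0.19696912 0.03      ]
roll/cutter [0.44888488 0.29779423 0.03      ]
roll/cutter [0.43217972 0.15538128 0.03      ]
roll/cutter [0.40960329 0.15831705 0.03      ]
0.09300450880901402 113.17727336063051
```

Call:
send_rows([
  {"gripper":0,"linear":[0.027,-0.04,-0.005],"delta_rot":[0,0,-0.14]},
  {"gripper":0,"linear":[0.054,-0.08,-0.01],"delta_rot":[0,0,-0.28]},
  {"gripper":0,"linear":[0.081,-0.12,-0.015],"delta_rot":[0,0,-0.42]},
  {"gripper":0,"linear":[0.108,-0.16,-0.02],"delta_rot":[0,0,-0.56]},
  {"gripper":0,"linear":[0.135,-0.2,-0.025],"delta_rot":[0,0,-0.7]},
  {"gripper":0,"linear":[0.162,-0.24,-0.03],"delta_rot":[0,0,-0.84]},
  {"gripper":0,"linear":[0.189,-0.28,-0.035],"delta_rot":[0,0,-0.98]},
  {"gripper":0,"linear":[0.216,-0.32,-0.04],"delta_rot":[0,0,-1.12]},
])

```text
clock: 1.1
position: [0.3806, 0.2295, 0.1914]
ee_rot: [0.0, 0.65, 0.76, 0.001]
contact_force: [0.2, 0.1, -0.4]
width: 0.0427
gripper_force: 0.0
```

Call:
send_rows([
  {"gripper":0,"linear":[0.02,-0.03,0],"delta_rot":[0,0,-0.14]},
  {"gripper":0,"linear":[0.04,-0.06,0],"delta_rot":[0,0,-0.28]},
  {"gripper":0,"linear":[0.06,-0.09,0],"delta_rot":[0,0,-0.42]},
  {"gripper":0,"linear":[0.08,-0.12,0],"delta_rot":[0,0,-0.56]},
  {"gripper":0,"linear":[0.104,-0.167,0],"delta_rot":[0,0,-0.7]},
  {"gripper":0,"linear":[0.104,-0.167,0],"delta_rot":[0,0,-0.84]},
  {"gripper":0,"linear":[0.104,-0.167,0],"delta_rot":[0,0,-0.98]},
  {"gripper":0,"linear":[0.104,-0.167,0],"delta_rot":[0,0,-1.12]},
])

```text
clock: 1.9
position: [0.484, 0.0635, 0.1912]
ee_rot: [-0.0, 0.955, 0.298, -0.0]
contact_force: [-0.3, 0.7, 0.1]
width: 0.0428
gripper_force: 0.0
```

Call:
send_rows([
  {"gripper":0,"linear":[0,0,0],"delta_rot":[0,0,-0.14]},
  {"gripper":0,"linear":[0,0,0],"delta_rot":[0,0,-0.28]},
  {"gripper":0,"linear":[0,0,0],"delta_rot":[0,0,-0.42]},
  {"gripper":0,"linear":[0,0,0],"delta_rot":[0,0,-0.56]},
  {"gripper":0,"linear":[0,0,0],"delta_rot":[0,0,-0.7]},
  {"gripper":0,"linear":[0,0,0],"delta_rot":[0,0,-0.84]},
  {"gripper":0,"linear":[0,0,0],"delta_rot":[0,0,-0.98]},
  {"gripper":0,"linear":[0,0,0],"delta_rot":[0,0,-1.12]},
])

```text
clock: 2.7
position: [0.4837, 0.0642, 0.1913]
ee_rot: [0.0, 0.967, -0.254, -0.0]
contact_force: [0.3, -0.0, -0.8]
width: 0.0429
gripper_force: 0.0
```

Call:
send_rows([
  {"gripper":0,"linear":[0,0,0],"delta_rot":[0,0,-0.14]},
  {"gripper":0,"linear":[0,0,0],"delta_rot":[0,0,-0.28]},
  {"gripper":0,"linear":[0,0,0],"delta_rot":[0,0,-0.35]},
  {"gripper":0,"linear":[0,0,0],"delta_rot":[0,0,-0.35]},
  {"gripper":0,"linear":[0,0,0],"delta_rot":[0,0,-0.35]},
])

```text
clock: 3.2
position: [0.4838, 0.0642, 0.1913]
ee_rot: [0.0, 0.91, -0.415, -0.0]
contact_force: [0.3, -0.3, 0.1]
width: 0.0427
gripper_force: 0.0
```

Call:
send_rows([
  {"gripper":0,"linear":[0,0,-0.03],"delta_rot":[0,0,0]},
  {"gripper":0,"linear":[0,0,-0.06],"delta_rot":[0,0,0]},
  {"gripper":0,"linear":[0,0,-0.08],"delta_rot":[0,0,0]},
  {"gripper":0,"linear":[0,0,-0.09],"delta_rot":[0,0,0]},
  {"gripper":0,"linear":[0,0,-0.095],"delta_rot":[0,0,0]},
  {"gripper":0,"linear":[0,0,-0.1],"delta_rot":[0,0,0]},
])

```text
clock: 3.8
position: [0.4846, 0.0642, 0.0917]
ee_rot: [-0.0, 0.91, -0.415, 0.001]
contact_force: [-0.1, -0.8, 0.2]
width: 0.0427
gripper_force: 0.0
```

```bash
python3 - <<'E'
from h import *
s=get_state();print(s["position"],s["contact_force"],s["qpos"])
T=shot("top");S=shot("scene")
a=cv2.resize(T["pixels"][200:280,210:310],None,fx=4,fy=4,interpolation=cv2.INTER_CUBIC)
b=cv2.resize(S["pixels"][160:240,250:350],None,fx=4,fy=4,interpolation=cv2.INTER_CUBIC)
cv2.imwrite("pics/a1.png",np.hstack([a,b]))
E
```

```text
[0.48456619 0.06420738 0.09168286] [-0.08328466 -0.75521939  0.20675522] [-1.06710742e-02  2.72390803e-01  1.89674632e+00 -8.48672919e-05
  9.71026205e-01  2.41693972e+00]
```

View pics/a1.png

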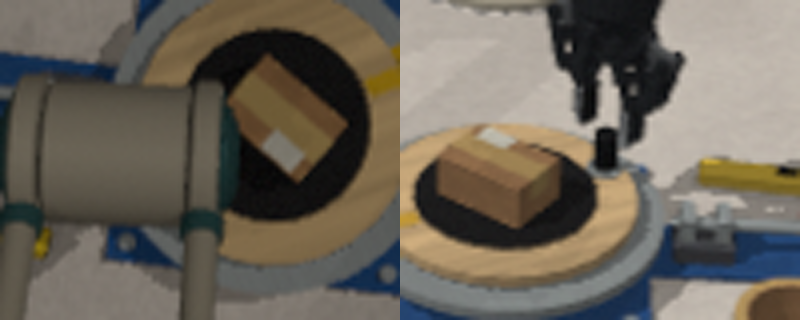

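The wrist hides the knob in the top view. In the scene crop the two fingers (585,115) and (635,135) sit on either side of the knob top (607,132), so I can go down.

Call:
send_rows([
  {"gripper":0,"linear":[0,0,-0.007],"delta_rot":[0,0,0]},
  {"gripper":0,"linear":[0,0,-0.014],"delta_rot":[0,0,0]},
  {"gripper":0,"linear":[0,0,-0.02],"delta_rot":[0,0,0]},
  {"gripper":0,"linear":[0,0,-0.026],"delta_rot":[0,0,0]},
  {"gripper":0.25,"linear":[0,0,-0.026],"delta_rot":[0,0,0]},
  {"gripper":0.25,"linear":[0,0,-0.026],"delta_rot":[0,0,0]},
  {"gripper":0.25,"linear":[0,0,-0.026],"delta_rot":[0,0,0]},
])

```text
clock: 4.6
position: [0.484, 0.0642, 0.0655]
ee_rot: [-0.0, 0.91, -0.416, 0.0]
contact_force: [-0.3, -0.2, 0.7]
width: 0.0315
gripper_force: 0.0
```

```bash
python3 - <<'E'
import numpy as np
c=np.array([.5205,-.023]);p0=np.array([.484,.0642]);
a0=112.9
for i in range(0,24):
    a=np.radians(a0+6.3*i*1.0467)
    print(i,round(np.degrees(a),1),(c+.095*np.array([np.cos(a),np.sin(a)])-p0).round(3))
E
```

```text
0 112.9 [-0.  0.]
1 119.5 [-0.01  -0.005]
2 126.1 [-0.019 -0.01 ]
3 132.7 [-0.028 -0.017]
4 139.3 [-0.035 -0.025]
5 145.9 [-0.042 -0.034]
6 152.5 [-0.048 -0.043]
7 159.1 [-0.052 -0.053]
8 165.7 [-0.056 -0.064]
9 172.2 [-0.058 -0.074]
10 178.8 [-0.058 -0.085]
11 185.4 [-0.058 -0.096]
12 192.0 [-0.056 -0.107]
13 198.6 [-0.054 -0.118]
14 205.2 [-0.049 -0.128]
15 211.8 [-0.044 -0.137]
16 218.4 [-0.038 -0.146]
17 225.0 [-0.031 -0.154]
18 231.6 [-0.023 -0.162]
19 238.2 [-0.014 -0.168]
20 244.8 [-0.004 -0.173]
21 251.4 [ 0.006 -0.177]
22 258.0 [ 0.017 -0.18 ]
23 264.6 [ 0.028 -0.182]
```

Call:
send_rows([
  {"gripper":0.25,"linear":[-0.003,-0.0015,0],"delta_rot":[0,0,0.05]},
  {"gripper":0.25,"linear":[-0.008,-0.004,0],"delta_rot":[0,0,0.1]},
  {"gripper":0.25,"linear":[-0.0135,-0.007,0],"delta_rot":[0,0,0.15]},
  {"gripper":0.25,"linear":[-0.019,-0.01,0],"delta_rot":[0,0,0.2]},
  {"gripper":0.25,"linear":[-0.0235,-0.0135,0],"delta_rot":[0,0,0.25]},
  {"gripper":0.25,"linear":[-0.028,-0.017,0],"delta_rot":[0,0,0.3]},
  {"gripper":0.25,"linear":[-0.0315,-0.021,0],"delta_rot":[0,0,0.35]},
  {"gripper":0.25,"linear":[-0.035,-0.025,0],"delta_rot":[0,0,0.406]},
])

```text
clock: 5.4
position: [0.4492, 0.0399, 0.0658]
ee_rot: [-0.001, 0.975, -0.223, 0.001]
contact_force: [0.3, 2.4, 0.9]
width: 0.0318
gripper_force: 1.4
```

Contact is light, about 2.4 N, so I'll continue.

Call:
send_rows([
  {"gripper":0.25,"linear":[-0.0035,-0.0045,0],"delta_rot":[0,0,0.05]},
  {"gripper":0.25,"linear":[-0.007,-0.009,0],"delta_rot":[0,0,0.1]},
  {"gripper":0.25,"linear":[-0.01,-0.0135,0],"delta_rot":[0,0,0.15]},
  {"gripper":0.25,"linear":[-0.013,-0.018,0],"delta_rot":[0,0,0.2]},
  {"gripper":0.25,"linear":[-0.015,-0.023,0],"delta_rot":[0,0,0.25]},
  {"gripper":0.25,"linear":[-0.017,-0.028,0],"delta_rot":[0,0,0.3]},
  {"gripper":0.25,"linear":[-0.019,-0.0335,0],"delta_rot":[0,0,0.35]},
  {"gripper":0.25,"linear":[-0.021,-0.039,0],"delta_rot":[0,0,0.406]},
])

```text
clock: 6.2
position: [0.4275, 0.0008, 0.0657]
ee_rot: [-0.001, 1.0, -0.022, -0.0]
contact_force: [0.4, 3.3, 1.0]
width: 0.0321
gripper_force: 1.2
```

Call:
send_rows([
  {"gripper":0.25,"linear":[-0.001,-0.005,0],"delta_rot":[0,0,0.05]},
  {"gripper":0.25,"linear":[-0.002,-0.01,0],"delta_rot":[0,0,0.1]},
  {"gripper":0.25,"linear":[-0.002,-0.0155,0],"delta_rot":[0,0,0.15]},
  {"gripper":0.25,"linear":[-0.002,-0.021,0],"delta_rot":[0,0,0.2]},
  {"gripper":0.25,"linear":[-0.002,-0.0265,0],"delta_rot":[0,0,0.25]},
  {"gripper":0.25,"linear":[-0.002,-0.032,0],"delta_rot":[0,0,0.3]},
  {"gripper":0.25,"linear":[-0.001,-0.0375,0],"delta_rot":[0,0,0.35]},
  {"gripper":0.25,"linear":[0,-0.043,0],"delta_rot":[0,0,0.406]},
])

```text
clock: 7.0
position: [0.4262, -0.0421, 0.0653]
ee_rot: [-0.001, 0.984, 0.18, -0.001]
contact_force: [-2.8, 2.7, 1.4]
width: 0.032
gripper_force: 1.4
```

Call:
send_rows([
  {"gripper":0.25,"linear":[0.001,-0.0055,0],"delta_rot":[0,0,0.05]},
  {"gripper":0.25,"linear":[0.002,-0.011,0],"delta_rot":[0,0,0.1]},
  {"gripper":0.25,"linear":[0.0045,-0.016,0],"delta_rot":[0,0,0.15]},
  {"gripper":0.25,"linear":[0.007,-0.021,0],"delta_rot":[0,0,0.2]},
  {"gripper":0.25,"linear":[0.0095,-0.0255,0],"delta_rot":[0,0,0.25]},
  {"gripper":0.25,"linear":[0.012,-0.03,0],"delta_rot":[0,0,0.3]},
  {"gripper":0.25,"linear":[0.015,-0.0345,0],"delta_rot":[0,0,0.35]},
  {"gripper":0.25,"linear":[0.018,-0.039,0],"delta_rot":[0,0,0.406]},
])

```text
clock: 7.8
position: [0.4438, -0.0812, 0.0651]
ee_rot: [-0.001, 0.927, 0.375, -0.002]
contact_force: [-2.4, 1.2, -0.1]
width: 0.0321
gripper_force: 1.3
```

Call:
send_rows([
  {"gripper":0.25,"linear":[0.0035,-0.004,0],"delta_rot":[0,0,0.05]},
  {"gripper":0.25,"linear":[0.007,-0.008,0],"delta_rot":[0,0,0.1]},
  {"gripper":0.25,"linear":[0.011,-0.012,0],"delta_rot":[0,0,0.15]},
  {"gripper":0.25,"linear":[0.015,-0.016,0],"delta_rot":[0,0,0.2]},
  {"gripper":0.25,"linear":[0.0195,-0.019,0],"delta_rot":[0,0,0.25]},
  {"gripper":0.25,"linear":[0.024,-0.022,0],"delta_rot":[0,0,0.3]},
  {"gripper":0.25,"linear":[0.029,-0.0245,0],"delta_rot":[0,0,0.35]},
  {"gripper":0.25,"linear":[0.034,-0.027,0],"delta_rot":[0,0,0.406]},
])

```text
clock: 8.6
position: [0.4779, -0.1086, 0.0651]
ee_rot: [-0.001, 0.832, 0.555, -0.002]
contact_force: [-3.6, -1.1, 0.4]
width: 0.0318
gripper_force: 1.4
```

```bash
python3 - <<'E'
from h import *
s=get_state();print(s["position"],s["contact_force"],s["qpos"])
T=shot("top");S=shot("scene")
a=cv2.resize(T["pixels"][175:285,175:335],None,fx=5,fy=5,interpolation=cv2.INTER_CUBIC)
cv2.imwrite("pics/a2.png",a)
print(blobs(T["pixels"],(20,100,80),(35,255,255),8)); print(blobs(S["pixels"],(20,100,80),(35,255,255),8))
E
```

```text
[ 0.47792141 -0.10864144  0.06506789] [-3.6117542  -1.05287438  0.4146702 ] [-3.64817111e-01  3.09923416e-01  1.92438035e+00 -1.31794300e-03
  9.11070848e-01  3.11248061e-02]
[(np.int32(118), [143.5, 59.2], [137, 52, 15, 15]), (np.int32(11), [148.5, 67.8], [145, 66, 8, 5]), (np.int32(11), [141.9, 70.5], [140, 68, 5, 6]), (np.int32(12), [217.7, 168.6], [214, 167, 8, 4]), (np.int32(15), [201.1, 172.9], [198, 169, 8, 9]), (np.int32(14), [198.2, 182.8], [197, 179, 3, 10]), (np.int32(29), [223.6, 186.7], [219, 179, 8, 15]), (np.int32(26), [209.8, 194.0], [202, 191, 16, 6]), (np.int32(120), [404.3, 210.0], [398, 193, 13, 32]), (np.int32(130), [248.8, 213.1], [240, 204, 18, 17]), (np.int32(110), [275.7, 228.7], [272, 217, 8, 25]), (np.int32(283), [204.3, 256.5], [186, 249, 37, 16])]
[(np.int32(206), [340.2, 204.1], [325, 200, 33, 10]), (np.int32(105), [307.2, 220.2], [298, 214, 18, 15]), (np.int32(901), [495.5, 394.8], [450, 389, 93, 13])]
```

View pics/a2.png

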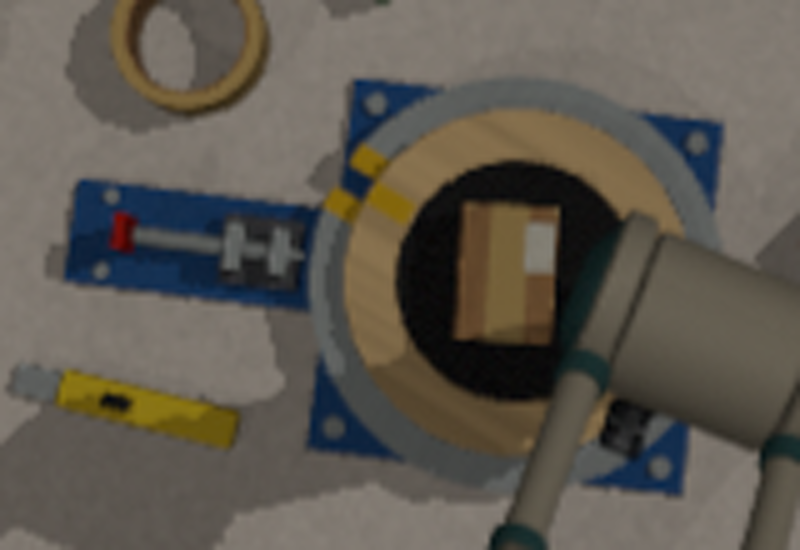

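The slot mark and cheeks are now at crop (371,161) and (341,205), short of the bolt tip at (303,257). The carton rides well at (508,272).

```bash
cat > slot.py <<'E'
from h import *
def slot(v=True):
    T=shot("top"); g=T["pixels"][190:260,232:272]
    m=blobs(g,(20,100,70),(35,255,255),6); print([(b[0],[b[1][0]+232,b[1][1]+190]) for b in m])
    h=cv2.cvtColor(g,cv2.COLOR_BGR2HSV); yx=np.argwhere(cv2.inRange(h,(20,100,70),(35,255,255))>0)
    P40=np.array([ray(T,(x+232,y+190),.04)[:2] for y,x in yx]);P56=np.array([ray(T,(x+232,y+190),.056)[:2] for y,x in yx])
    for c in(np.array([.5205,-.023]),np.array([.5212,-.0225]),np.array([.52,-.0235])):
        r=np.linalg.norm(P40-c,axis=1); ring=r>.116
        d=P40[ring]-c; an=np.degrees(np.arctan2(d[:,1],d[:,0])); d2=P56[r<.108]-c; a2=np.degrees(np.arctan2(d2[:,1],d2[:,0]))
        print("slot angle: cheek range mid",(an.min()+an.max())/2,"mean",an.mean(),"deck mark",a2.mean(),len(an),len(a2))
    # bolt rod line at z=.041 (top of rod)
    return T
E
python3 - <<'E'
from slot import *
T=slot()
c=np.array([.5205,-.023])
for p in((150,238),(215,244),(256,250),(302,256)):
    w=ray(T,ct(*p),.037)[:2]-c; print(p,np.linalg.norm(w).round(4),np.degrees(np.arctan2(w[1],w[0])).round(2))
E
```

```text
[(np.int32(133), [248.2, 214.1])]
slot angle: cheek range mid 62.25142844580176 mean 62.13579974427497 deck mark 61.83289732513812 63 49
slot angle: cheek range mid 62.432049714274044 mean 62.27859309786285 deck mark 62.01018771097013 59 50
slot angle: cheek range mid 62.15398875525669 mean 61.867681384932396 deck mark 61.696100037399546 64 46
(150, 238) 0.2406 84.61
(215, 244) 0.198 84.24
(256, 250) 0.171 84.39
(302, 256) 0.1408 84.44
```

Call:
send_rows([
  {"gripper":0.25,"linear":[0.0042,-0.0019,0],"delta_rot":[0,0,0.045]},
  {"gripper":0.25,"linear":[0.0086,-0.0035,0],"delta_rot":[0,0,0.09]},
  {"gripper":0.25,"linear":[0.013,-0.005,0],"delta_rot":[0,0,0.135]},
  {"gripper":0.25,"linear":[0.0175,-0.0062,0],"delta_rot":[0,0,0.18]},
  {"gripper":0.25,"linear":[0.022,-0.0072,0],"delta_rot":[0,0,0.225]},
  {"gripper":0.25,"linear":[0.0266,-0.008,0],"delta_rot":[0,0,0.27]},
  {"gripper":0.25,"linear":[0.0312,-0.0086,0],"delta_rot":[0,0,0.315]},
  {"gripper":0.25,"linear":[0.0358,-0.0089,0],"delta_rot":[0,0,0.36]},
])

```text
clock: 9.55
position: [0.5145, -0.1179, 0.0653]
ee_rot: [-0.0, 0.72, 0.694, -0.001]
contact_force: [-2.1, -1.6, 0.9]
width: 0.0321
gripper_force: 1.3
```

```bash
python3 - <<'E'
from slot import *
T=slot();s=get_state();print(s["position"],s["contact_force"])
a=cv2.resize(T["pixels"][175:285,175:335],None,fx=5,fy=5,interpolation=cv2.INTER_CUBIC)
cv2.imwrite("pics/a3.png",a)
E
```

```text
[(np.int32(132), [244.1, 225.8]), (np.int32(17), [270.3, 221.5])]
slot angle: cheek range mid 83.02012452433243 mean 82.85312120822373 deck mark 72.14478175578516 63 66
slot angle: cheek range mid 83.31897295381476 mean 83.36818901139463 deck mark 72.64150491157989 61 67
slot angle: cheek range mid 82.81616435822653 mean 82.65717443937058 deck mark 71.76480934421289 63 65
[ 0.5159338  -0.11797725  0.06547256] [1.47378651 0.09279373 0.46580788]
```

View pics/a3.png

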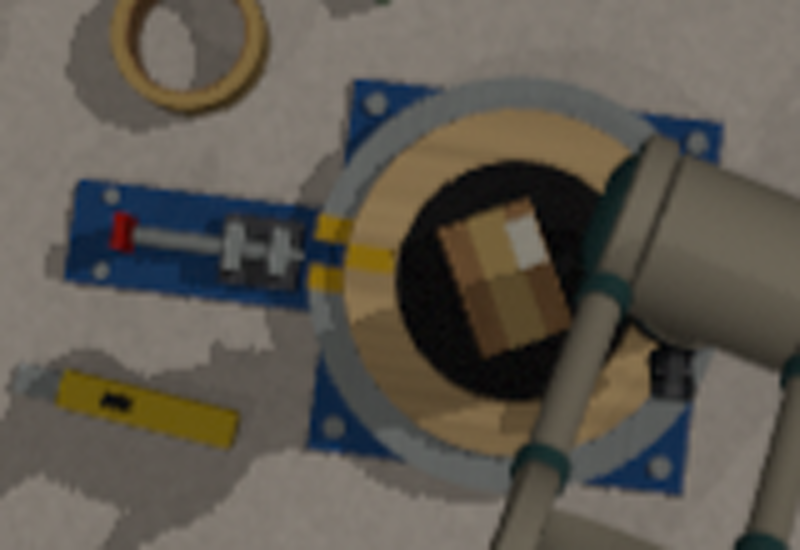

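The cheeks are at crop (333,228) and (325,277), and the bolt's line crosses at about (327,259). The slot is 2–4 mm short, so I'll nudge it about 2.5 mm and measure again.

Call:
send_rows([
  {"gripper":0.25,"linear":[0.0015,0,0],"delta_rot":[0,0,0]},
  {"gripper":0.25,"linear":[0.0025,0,0],"delta_rot":[0,0,0]},
  {"gripper":0.25,"linear":[0.0025,0,0],"delta_rot":[0,0,0]},
  {"gripper":0.25,"linear":[0.0025,0,0],"delta_rot":[0,0,0]},
])

```text
clock: 10.0
position: [0.5178, -0.1177, 0.0654]
ee_rot: [-0.0, 0.721, 0.693, -0.0]
contact_force: [-1.3, -0.8, 0.7]
width: 0.0319
gripper_force: 1.0
```

```bash
python3 - <<'E'
from slot import *
T=slot();s=get_state();print(s["position"],s["contact_force"])
E
```

```text
[(np.int32(134), [243.9, 227.1]), (np.int32(19), [270.2, 221.7])]
slot angle: cheek range mid 84.76811523787629 mean 85.00128380144685 deck mark 73.40777642472126 64 68
slot angle: cheek range mid 85.28608806074087 mean 85.59212709893247 deck mark 73.89368585784013 62 69
slot angle: cheek range mid 84.55098565731822 mean 84.71958125352398 deck mark 73.04356143238913 65 67
[ 0.51774531 -0.11765495  0.06535957] [-2.7513018  -0.37650609  1.66955954]
```

Aligned: the slot reads 84.8° against the bolt's 84.5°. Next I lift off and go behind the tab.

Call:
send_rows([
  {"gripper":0,"linear":[0,0,0],"delta_rot":[0,0,0]},
  {"gripper":0,"linear":[0,0,0],"delta_rot":[0,0,0]},
  {"gripper":0,"linear":[0,0,0.01],"delta_rot":[0,0,0]},
  {"gripper":0,"linear":[0,0,0.03],"delta_rot":[0,0,0]},
  {"gripper":0,"linear":[0,0,0.06],"delta_rot":[0,0,0]},
  {"gripper":0,"linear":[0,0,0.1],"delta_rot":[0,0,0]},
  {"gripper":0.5,"linear":[0,0,0.135],"delta_rot":[0,0,0]},
  {"gripper":1,"linear":[0,0,0.135],"delta_rot":[0,0,0]},
])

```text
clock: 10.85
position: [0.5217, -0.1188, 0.2065]
ee_rot: [0.006, 0.72, 0.694, 0.003]
contact_force: [-0.3, -1.0, -0.5]
width: 0.0146
gripper_force: 0.0
```

Call:
send_rows([
  {"gripper":1,"linear":[0.004,0.048,0],"delta_rot":[0,0,-0.02]},
  {"gripper":1,"linear":[0.008,0.096,0],"delta_rot":[0,0,-0.04]},
  {"gripper":1,"linear":[0.012,0.144,0],"delta_rot":[0,0,-0.06]},
  {"gripper":1,"linear":[0.016,0.192,0],"delta_rot":[0,0,-0.06]},
  {"gripper":1,"linear":[0.02,0.24,0],"delta_rot":[0,0,-0.06]},
  {"gripper":1,"linear":[0.024,0.288,0],"delta_rot":[0,0,-0.06]},
  {"gripper":1,"linear":[0.028,0.336,0],"delta_rot":[0,0,-0.06]},
  {"gripper":1,"linear":[0.031,0.386,0],"delta_rot":[0,0,-0.06]},
])

```text
clock: 11.65
position: [0.5487, 0.2702, 0.2]
ee_rot: [0.0, 0.741, 0.672, -0.0]
contact_force: [0.6, -0.1, 0.6]
width: 0.0
gripper_force: 0.0
```

Call:
send_rows([
  {"gripper":1,"linear":[0,0,0],"delta_rot":[0,0,0]},
  {"gripper":1,"linear":[0,0,-0.04],"delta_rot":[0,0,0]},
  {"gripper":1,"linear":[0,0,-0.08],"delta_rot":[0,0,0]},
  {"gripper":1,"linear":[0,0,-0.11],"delta_rot":[0,0,0]},
  {"gripper":1,"linear":[0,0,-0.12],"delta_rot":[0,0,0]},
  {"gripper":1,"linear":[0,0,-0.12],"delta_rot":[0,0,0]},
])

```text
clock: 12.25
position: [0.548, 0.2674, 0.0788]
ee_rot: [-0.001, 0.741, 0.671, -0.002]
contact_force: [-0.7, -0.7, 0.1]
width: -0.0
gripper_force: 0.0
```

```bash
python3 - <<'E'
from slot import *
T=slot();s=get_state();print(s["position"],s["contact_force"])
S=shot("scene")
a=cv2.resize(T["pixels"][170:270,180:280],None,fx=4,fy=4,interpolation=cv2.INTER_CUBIC)
b=cv2.resize(S["pixels"][160:260,290:390],None,fx=4,fy=4,interpolation=cv2.INTER_CUBIC)
cv2.imwrite("pics/a4.png",np.hstack([a,b]))
E
```

```text
[(np.int32(134), [244.0, 227.1]), (np.int32(16), [270.2, 221.5])]
slot angle: cheek range mid 84.76811523787629 mean 85.06597826614578 deck mark 74.61431609117874 63 66
slot angle: cheek range mid 85.28608806074087 mean 85.66401782430306 deck mark 75.08773518754136 61 67
slot angle: cheek range mid 84.55098565731822 mean 84.78181282800062 deck mark 74.25731037786684 64 65
[0.54934937 0.26795655 0.08051953] [ 0.07470392  0.31701379 -0.19786646]
```

View pics/a4.png

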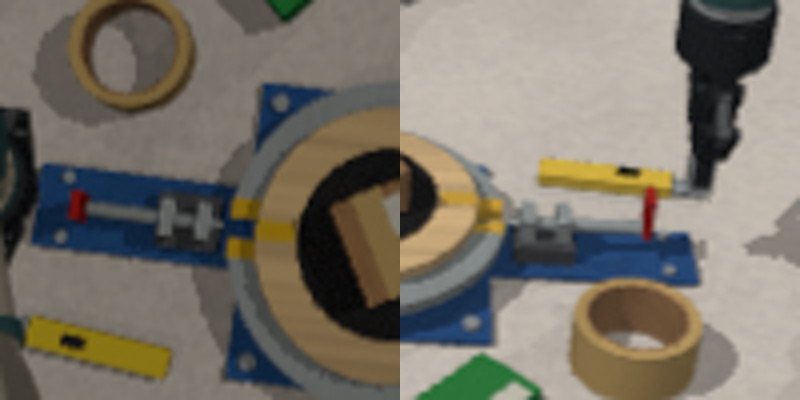

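The fingers are behind the red tab: tab at (78,207) in the left panel, and (650,215) on the right with the fingers at (710,190) beyond it. The slot still lines up. I'll go down and push in steps.

Call:
send_rows([
  {"gripper":1,"linear":[0,0,-0.02],"delta_rot":[0,0,0]},
  {"gripper":1,"linear":[0,0,-0.038],"delta_rot":[0,0,0]},
  {"gripper":1,"linear":[0,-0.005,-0.038],"delta_rot":[0,0,0]},
  {"gripper":1,"linear":[-0.001,-0.01,-0.038],"delta_rot":[0,0,0]},
  {"gripper":1,"linear":[-0.0015,-0.015,-0.038],"delta_rot":[0,0,0]},
  {"gripper":1,"linear":[-0.002,-0.02,-0.038],"delta_rot":[0,0,0]},
  {"gripper":1,"linear":[-0.0025,-0.025,-0.038],"delta_rot":[0,0,0]},
])

```text
clock: 13.05
position: [0.5474, 0.2433, 0.0434]
ee_rot: [0.0, 0.741, 0.671, 0.001]
contact_force: [-0.1, 2.9, 1.4]
width: 0.0002
gripper_force: 1.2
```

Call:
send_rows([
  {"gripper":1,"linear":[-0.0005,-0.005,0],"delta_rot":[0,0,0]},
  {"gripper":1,"linear":[-0.001,-0.01,0],"delta_rot":[0,0,0]},
  {"gripper":1,"linear":[-0.0015,-0.014,0],"delta_rot":[0,0,0]},
  {"gripper":1,"linear":[-0.0015,-0.017,0],"delta_rot":[0,0,0]},
  {"gripper":1,"linear":[-0.002,-0.02,0],"delta_rot":[0,0,0]},
])

```text
clock: 13.55
position: [0.5449, 0.2231, 0.0423]
ee_rot: [0.0, 0.741, 0.672, 0.0]
contact_force: [0.9, 1.6, 1.4]
width: 0.0001
gripper_force: 1.1
```

Call:
send_rows([
  {"gripper":1,"linear":[-0.0005,-0.004,0],"delta_rot":[0,0,0]},
  {"gripper":1,"linear":[-0.001,-0.008,0],"delta_rot":[0,0,0]},
  {"gripper":1,"linear":[-0.001,-0.012,0],"delta_rot":[0,0,0]},
  {"gripper":1,"linear":[-0.0015,-0.016,0],"delta_rot":[0,0,0]},
  {"gripper":1,"linear":[-0.002,-0.02,0],"delta_rot":[0,0,0]},
])

```text
clock: 14.05
position: [0.5426, 0.2029, 0.0423]
ee_rot: [0.0, 0.741, 0.672, 0.0]
contact_force: [1.3, 1.6, 0.2]
width: 0.0003
gripper_force: 1.2
```

Call:
send_rows([
  {"gripper":1,"linear":[0,-0.002,0],"delta_rot":[0,0,0]},
  {"gripper":1,"linear":[0,-0.004,0],"delta_rot":[0,0,0]},
])

```text
clock: 14.25
position: [0.5422, 0.1989, 0.0422]
ee_rot: [-0.0, 0.741, 0.672, -0.0]
contact_force: [-0.0, 2.2, 1.0]
width: 0.0
gripper_force: 1.1
```

Call:
send_rows([
  {"gripper":1,"linear":[0,-0.0015,0],"delta_rot":[0,0,0]},
  {"gripper":1,"linear":[0,-0.003,0],"delta_rot":[0,0,0]},
])

```text
clock: 14.45
position: [0.5419, 0.1961, 0.0422]
ee_rot: [-0.0, 0.741, 0.672, -0.0]
contact_force: [-0.8, 2.8, 0.9]
width: 0.0001
gripper_force: 1.1
```

Call:
send_rows([
  {"gripper":1,"linear":[0,-0.001,0],"delta_rot":[0,0,0]},
  {"gripper":1,"linear":[0,-0.002,0],"delta_rot":[0,0,0]},
])

```text
clock: 14.65
position: [0.542, 0.1956, 0.0422]
ee_rot: [-0.001, 0.741, 0.671, 0.001]
contact_force: [-1.0, 8.0, 0.8]
width: 0.0001
gripper_force: 4.2
```

Call:
send_rows([
  {"gripper":1,"linear":[0,-0.001,0],"delta_rot":[0,0,0]},
  {"gripper":1,"linear":[0,-0.002,0],"delta_rot":[0,0,0]},
])

```text
clock: 14.85
position: [0.542, 0.1956, 0.0423]
ee_rot: [-0.002, 0.742, 0.671, 0.002]
contact_force: [-1.1, 13.8, -0.0]
width: -0.0002
gripper_force: 7.1
```

The force rises at y = 0.1956, where the stop was predicted (0.196). I'll hold, back off, lift and check.

Call:
send_rows([
  {"gripper":1,"linear":[0,0,0],"delta_rot":[0,0,0]},
  {"gripper":1,"linear":[0,0,0],"delta_rot":[0,0,0]},
  {"gripper":1,"linear":[0.001,0.012,0],"delta_rot":[0,0,0]},
  {"gripper":1,"linear":[0.002,0.03,0],"delta_rot":[0,0,0]},
  {"gripper":1,"linear":[0.002,0.03,0.03],"delta_rot":[0,0,0]},
  {"gripper":1,"linear":[0.002,0.03,0.07],"delta_rot":[0,0,0]},
  {"gripper":1,"linear":[0.002,0.05,0.11],"delta_rot":[0,0,0]},
  {"gripper":1,"linear":[0.002,0.08,0.14],"delta_rot":[0,0,0]},
])

```text
clock: 15.65
position: [0.5453, 0.2721, 0.1849]
ee_rot: [0.001, 0.741, 0.671, 0.001]
contact_force: [0.8, 0.0, 0.3]
width: 0.0002
gripper_force: 0.0
```

Call:
send_rows([
  {"gripper":1,"linear":[0,0.04,0.01],"delta_rot":[0,0,0]},
  {"gripper":1,"linear":[0,0.06,0.01],"delta_rot":[0,0,0]},
  {"gripper":1,"linear":[0,0.06,0.01],"delta_rot":[0,0,0]},
])

```text
clock: 15.95
position: [0.544, 0.3349, 0.1916]
ee_rot: [0.0, 0.74, 0.673, -0.0]
contact_force: [-0.0, -0.8, -0.1]
width: -0.0003
gripper_force: 0.0
```

```bash
python3 - <<'E'
from slot import *
T=slot();S=shot("scene");print(get_state()["contact_force"])
a=cv2.resize(T["pixels"][170:280,180:280],None,fx=4,fy=4,interpolation=cv2.INTER_CUBIC)
b=cv2.resize(S["pixels"][160:270,270:370],None,fx=4,fy=4,interpolation=cv2.INTER_CUBIC)
cv2.imwrite("pics/a5.png",np.hstack([a,b]))
x=[(b[0],[b[1][0]+190,b[1][1]+195]) for b in blobs(T["pixels"][195:245,190:235],(0,120,60),(8,255,255),5)];print(x)
p=ray(T,x[0][1],.065)[:2]-[.5205,-.023];print(np.linalg.norm(p),np.degrees(np.arctan2(p[1],p[0])))
E
```

```text
[(np.int32(135), [243.9, 227.0]), (np.int32(18), [270.3, 221.5])]
slot angle: cheek range mid 84.76811523787629 mean 85.00128380144685 deck mark 73.59457459363146 64 68
slot angle: cheek range mid 85.28608806074087 mean 85.59212709893247 deck mark 74.07271862092634 62 69
slot angle: cheek range mid 84.55098565731822 mean 84.71958125352398 deck mark 73.23509625162197 65 67
[ 0.0647896  -0.04910926 -0.46920594]
[(np.int32(18), [214.9, 222.8])]
0.20262354525432436 84.36654485183392
```

View pics/a5.png

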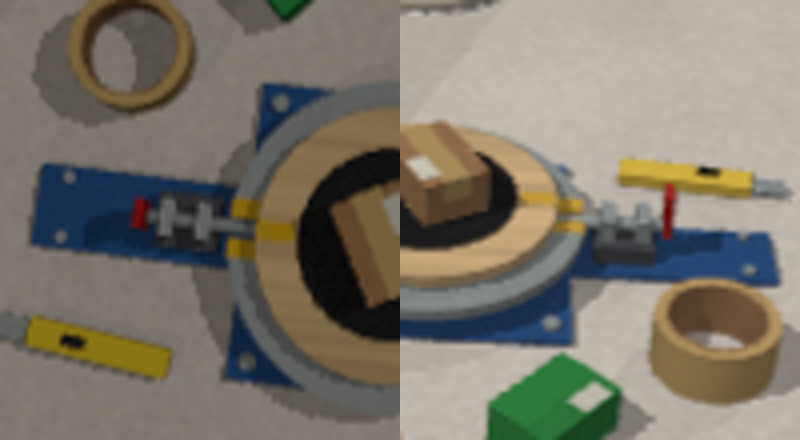

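The bolt is through the slot with its tab at (140,212) against the straps, about 203 mm from the axis, which is home. The carton is flat on the mat, and the cutter and tape roll haven't moved.

```bash
python3 -c "from rig import sign_off; print(sign_off())"
```

```text
the job is handed in; nothing more can be done
None
```

The turntable is locked: the deck was turned until the slot lined up, the bolt was pushed home through it, the carton still lies flat near the centre of the mat, and I handed the job in at about 16 s of the 61 s; no verdict came back.

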